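Reload the label printer's tray

ROBOT

A 6-joint arm with a two-finger parallel gripper is mounted at the origin on a cart in front of the work surface, level with it; the furniture and walls round the work are solid. World frame = base frame: x ahead of the robot, y to its left, z up, the work surface at z = 0. Lengths are in m, angles in rad, forces in N, time in s.
With the tool pointing down it reaches from about 0.35 to 0.975 m from the base axis. Payload 4.9 kg.
Tool frame: the origin (TCP) lies at the very end of the fingers, on their centre line; the grasp point (between the pads) lies 19 mm behind it (ctrl.grasp_offset is the distance from the TCP to the grasp point, in m); z points along the fingers, y is the line along which they close (so a half turn about z gives the same grasp; the last joint's range is limited). The gripper opens to 85 mm and grips with 20 to 120 N. Pads are 22 mm wide; open, the fingers measure 114 mm over their backs; the gripper's body (76 mm by 85 mm) begins 54 mm behind the grasp point. The pads swing forward as they close: fully open they stand 13 mm farther back than shut.
Start: joints at [-1.406, 0.053, 1.613, -0, 1.476, -0.119], TCP at [0.175, -0.6, 0.231] pointing down, gripper open.
Joint ranges: [-3.01, 3.01], [-1.01, 2.22], [0.06, 2.58], [-1.02, 4.17], [0.09, 2.62], [-3.14, 3.14]. Speed limits (rad/s): [2.57, 2.57, 3.14, 3.14, 3.14, 3.14].

INTERFACE

Orientations are given as a rotation vector (axis times angle).
In Python, from station import ctrl, optics gives the robot as it stands.
- The arm moves only by the shell command python3 -m handwheel 'ROWS' [OPENING] [FORCE]. ROWS is JSON, a list of rows, each an object of numbers: "tx", "ty", "tz": the shift along the tool's x, y, z in mm; "roll": the turn about the tool's z in rad. A call has 1 to 12 rows; each row shifts and turns the commanded pose from where the row before left it, along the tool's axes as they then stand; what a row does not reach is not made up. A row lasts 1/12 s, in which the tool goes at most 41.7 mm and 7.16 degrees, less where a joint would pass 70% of its speed; a pose out of reach is approached as far as the arm can. A call with a gripper value outside its range is refused whole. OPENING is the finger opening in mm, from 0 to 85.4, set as the call begins (- or left out, the last holds). The fingers move at their own pace and stop on an object; FORCE is the grip in N (left out, the last holds). Time passes only in rows, so rows that do not move let the fingers close. It gives the time, the measured TCP pose, the force, the opening and the grip force at its end, in the units of the state.
- ctrl.get_obs(): the state, without advancing time (a new reading comes with each control period).
- optics.get_image(name): name is "side" or "top" or "wrist"; returns (picture, depth): 400x640x3 uint8, red, green, blue; 400x640 float32, m along the optical axis (not along the pixel's ray), 0 where there is no reading.
- optics.camera_params(name): a dict with "mtx" (3x3 intrinsics, pixels), "extrinsics" (4x4, takes a point from camera to world coordinates); the wrist camera has in their place "tool_from_camera" (4x4, takes a point from camera to tool coordinates, whose origin is the TCP and whose axes are the flange's). Camera axes: x right, y down, z forward; pixel columns grow to the right and rows downward; lengths in m; the calibration is good to about 2 mm. The wrist camera is an equidistant fisheye: a pixel r from the principal point sees the ray r / f radians off the axis. A picture is of the moment at which its call begins: read the wrist's pose just before it. camera_params takes no time and is no camera call.
- ctrl.finish_job(): hands the job in; it is judged then, once.
The state is a dict: "t": time; "q": joint angles; "dq": joint speeds; "effort": joint torques, N m; "tool_pos": TCP position; "tool_rot": TCP orientation; "contact_force": force on the tool from outside, world axes, zero at the start; "wrist_torque": the same for the moment, N m; "opening": finger opening in m; "grip_force": force on a finger pad.
Only numpy, scipy, OpenCV 4.12 (cv2) and the standard library are available. Lean on these libraries where they do the work, as an engineer would, in place of code of your own. Each camera call takes 0.05 s, during which the arm holds its last target. There are 200 camera calls.

TASK

Reload the label printer: take the filled blue label tray by its grey pull and slide it, nose first, through the dust flap into the bay at the foot of the printer, feeling it in along the bay's side walls until it is fully home and the side catch has snapped into its notch. Ease it in gently, never forcing it against the printer, keep the tray level so that the labels stay in, and leave the other things on the counter where they are.

Things in the scene. Friction and masses are not known exactly. Their poses are not given: they have to be found in the camera images.
- tray: blue label tray with white label sheets, loose, 0.24 to 0.42 kg. Body 140 x 100 x 30 mm (x, y, z); origin in the middle of its underside, +x to the nose, z up. It stands and slides on the counter. Face plate at x = -70 to -75 mm, 106 mm wide, 2 to 38 mm high; in front of that the grey pull. A notch in the right (-y) side, x = +4 to -14 mm, takes the bay's catch.
- tray_nose (a point): middle of the tray's nose end, 70 mm ahead of the tray's origin, on the underside. The nose corners are chamfered, about 11 mm off each side over 22 mm of length, so the nose end is about 78 mm wide.
- tray_pull (a point): grip point in the tray's grey pull, a solid block 46 mm long (x), 26 mm wide (y), 10 to 40 mm above the counter. The point is in the middle of its width, 30 mm above the counter, 101 mm behind the tray's origin. Pinch it across its 26 mm from above. Its outer end is a flat upright face 20 mm further out.
- printer: white label printer, fixed, 236 mm deep, 216 mm wide. Origin on the counter in the middle of the mouth, in the plane of the front face; +x points straight into the bay, y to its left. A low deck 62 mm high reaches 102 mm back; behind it the housing is 138 mm high. The mouth is 136 x 46 mm, open down to the counter; a light dust flap 6 mm inside swings inward as the tray pushes it.
- bay_channel (a point): nominal start of the hidden guide channel, on the counter 52 mm inside the middle of the mouth. Slippery steel walls parallel to the printer's x, 103 mm apart (1 to 2 mm play each side of the tray), flaring out by 14 mm each side over the 32 mm before this point. The guides are shifted to register the labels: up to 12 mm left or right and 12 mm in or out. That cannot be seen or read, only felt.
- bay_home (a point): where the tray's origin nominally is when home: on the counter, 67 mm inside the middle of the mouth. True home lies up to 13 mm to the side and up to 14 mm nearer or 13 mm deeper. 1 to 2 mm past the catch's snap the nose meets a stiff sprung buffer (10 N per mm, 3 mm travel, then rigid). Sliding in takes 2 to 8 N of push.
- catch (a joint): a round sprung catch in the bay's right wall, 65 mm in (with the guides' shift); it rubs on the tray's right side over the last 45 mm and pushes it left with 3 to 5 N. Value: how far it is pushed back, in m: 0 with the catch out (no tray, or dropped into the tray's notch), 0.002 to 0.006 while the tray's side wall holds it back, up to 0.008 at most.
- parcel: 90 x 121 x 41 mm brown taped parcel; a bystander to be left alone; origin in the middle of its underside
- label_roll: white label roll standing on its flat side, 62 mm across, 41 mm high; a bystander to be left alone; origin in the middle of its underside
- ink_pad: flat red ink pad tin, 71 x 112 x 19 mm; a bystander to be left alone; origin in the middle of its underside
- dater: self-inking date stamp, grey handle on a blue frame, 48 x 62 x 118 mm; a bystander to be left alone; origin in the middle of its underside
- packing_tape: roll of brown packing tape lying flat, 96 mm across, 48 mm high; a bystander to be left alone; origin in the middle of its underside

How it is judged:
By the outcome, as a careful person would: the job done as asked, in the order asked, and still so for the second after the job is handed in, with the robot touching nothing.
It also fails if it takes over 64 s, if anything falls off the work surface, if the arm or the gripper's body presses on something with over 40 N, if the wrist force passes 120 N, or if a joint passes its speed limit or range.

## Working session

There is one attempt and no reset: what is moved stays moved. The work goes in short steps, Python scripts to look and compute and a shell command to move; the robot and the scene stay as the last step left them, time stands still between calls to the robot, and variables do not carry over. Pictures are saved under pics/ and viewed, at most 10 in all, crops included, and the job is handed in when it is done.

```bash
mkdir -p pics; ls; python3 - <<'E'
from station import ctrl, optics
import cv2, numpy as np
o=ctrl.get_obs(); print(o); print(ctrl.grasp_offset)
ims=[]
for n in("top","side"):
    im,d=optics.get_image(n); np.savez(f"pics/{n}0.npz",im=im,d=d); p=optics.camera_params(n)
    print(n,p)
    cv2.imwrite(f"pics/{n}0.png",im[:,:,::-1])
print(optics.camera_params("wrist"))
E
```

```text
pics
{'t': 0.0, 'q': array([-1.40602455e+00,  5.33732964e-02,  1.61430188e+00, -9.03040887e-06,
        1.47597640e+00, -1.19009028e-01]), 'dq': array([-0.00060441,  0.00077896,  0.00119818, -0.00038383,  0.00178499,
       -0.001     ]), 'effort': array([ 3.36509904e-03, -3.93684912e+01, -3.70171773e+01,  7.26807116e-05,
        7.09993605e-03,  8.86109149e-06]), 'tool_pos': array([ 0.1748821 , -0.59938822,  0.23004811]), 'tool_rot': array([-3.10798332e+00, -4.43977889e-01,  8.80537559e-05]), 'contact_force': array([ 0.22733191, -0.44141919,  0.01355418]), 'wrist_torque': array([ 0.03022475, -0.04627495,  0.0259219 ]), 'grip_force': 0.0, 'opening': 0.08543380061346618}
0.0187
top {'mtx': array([[496.52693998,   0.        , 317.09412918],
       [  0.        , 496.52693998, 197.28747903],
       [  0.        ,   0.        ,   1.        ]]), 'extrinsics': array([[-0.00394477, -0.99050325,  0.13743272,  0.35467212],
       [-0.99994489,  0.00524429,  0.00909491, -0.01793195],
       [-0.00972927, -0.13738927, -0.99046935,  1.49284951],
       [ 0.        ,  0.        ,  0.        ,  1.
[... 265 characters left out ...]
0.21812183,  0.51628104, -0.82817677,  0.87797328],
       [ 0.01209064, -0.84711529, -0.5312716 ,  0.61205335],
       [ 0.        ,  0.        ,  0.        ,  1.        ]])}
{'mtx': array([[309.70691629,   0.        , 314.52233681],
       [  0.        , 309.70691629, 196.60369781],
       [  0.        ,   0.        ,   1.        ]]), 'tool_from_camera': array([[ 6.89003837e-04, -9.46521880e-01, -3.22638895e-01,
         8.16607123e-02],
       [ 9.99999562e-01,  8.56641593e-04, -3.77593891e-04,
         6.27904264e-04],
       [ 6.33786777e-04, -3.22638494e-01,  9.46522055e-01,
        -1.42078904e-01],
       [ 0.00000000e+00,  0.00000000e+00,  0.00000000e+00,
         1.00000000e+00]])}
```

View pics/top0.png

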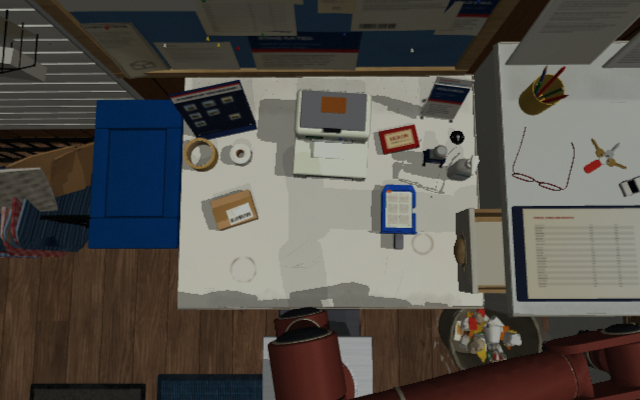

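View pics/side0.png

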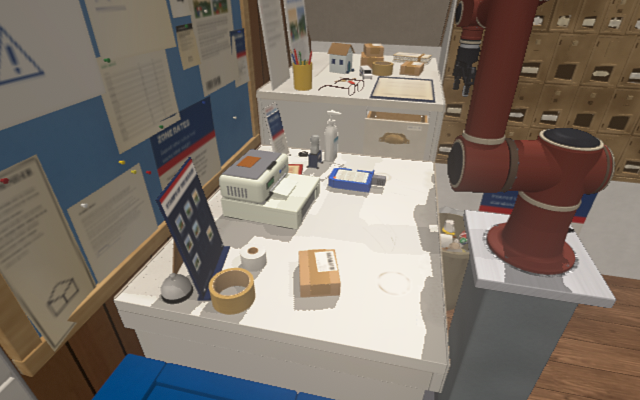

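The top view shows the tray at (398,209) with its pull at (398,241), and the printer's front edge near row 178, columns 294–367. The side view has the tray at (352,179) and the printer at (268,195), with nothing between them.

```bash
cat > h.py <<'E'
import numpy as np, cv2
from station import optics
def cloud(n,d):
    p=optics.camera_params(n); K=p["mtx"]; E=p["extrinsics"]
    v,u=np.indices(d.shape); P=np.stack([(u-K[0,2])/K[0,0]*d,(v-K[1,2])/K[1,1]*d,d],-1)
    return P@E[:3,:3].T+E[:3,3]
def ray(n,uv,z):
    p=optics.camera_params(n); K=p["mtx"]; E=p["extrinsics"]; uv=np.atleast_2d(uv)
    r=np.c_[(uv-K[:2,2])/K[0,0],np.ones(len(uv))]@E[:3,:3].T; c=E[:3,3]
    return c+r*((z-c[2])/r[:,2])[:,None]
E
python3 - <<'E'
from h import *
for n,box in(("top",(370,425,175,255)),("side",(320,395,160,200))):
    f=np.load(f"pics/{n}0.npz"); im,d=f["im"],f["d"]; P=cloud(n,d)
    hsv=cv2.cvtColor(im,cv2.COLOR_RGB2HSV)
    roi=np.zeros(d.shape,bool); roi[box[2]:box[3],box[0]:box[1]]=1
    m=roi&(hsv[...,0]>100)&(hsv[...,0]<130)&(hsv[...,1]>130)&(P[...,2]>0.006)
    print(n,"blue",m.sum(),"z pct",np.percentile(P[m][:,2],[5,50,95]),"mean",P[m].mean(0))
    tall=roi&(P[...,2]>0.008)
    Q=P[tall]; print(" roi tall",tall.sum(),Q.min(0),Q.max(0))
    if n=="top":
        c=np.argwhere(m)[:,::-1].astype(np.float32)
        b=cv2.boxPoints(cv2.minAreaRect(c)); print(b); print(ray(n,b,0.032))
        t=P[m][:,:2].astype(np.float32); print("rect",cv2.minAreaRect(t*1000))
        g=roi&(hsv[...,1]<90)&(P[...,2]>0.02)&(np.indices(d.shape)[0]>=235)
        print("pull",g.sum(),P[g].mean(0),cv2.minAreaRect((P[g][:,:2]*1000).astype(np.float32)), np.median(P[g][:,2]))
    Z=P[...,2]
    if n=="top":
        reg=np.zeros(d.shape,bool); reg[85:190,285:375]=1
        k=reg&(Z>0.052)&(Z<0.072); Q=P[k]
        print("deck z",np.median(Q[:,2]),k.sum(),cv2.minAreaRect((Q[:,:2]*1000).astype(np.float32)),cv2.boxPoints(cv2.minAreaRect((Q[:,:2]*1000).astype(np.float32))))
        # front edge per column, sides per row
        e=[(u,np.where(k[:,u])[0].max()+.5) for u in range(300,363)]
        X=ray(n,np.array(e,float),0.062); print("front fit",np.polyfit(X[:,1],X[:,0],1),X[[0,-1]])
        for nm,f2 in(("L",np.min),("R",np.max)):
            s=[(f2(np.where(k[v])[0])+(-.5 if nm=="L" else .5),v) for v in range(148,174)]
            X=ray(n,np.array(s,float),0.062); print(nm,np.polyfit(X[:,0],X[:,1],1),X[[0,-1]])
        big=cv2.resize(im[70:260,280:430],None,fx=4,fy=3.1,interpolation=cv2.INTER_CUBIC) if 0 else cv2.resize(im[110:260,280:430],None,fx=4,fy=4,interpolation=cv2.INTER_CUBIC)
        cv2.imwrite("pics/c1.png",big[:,:,::-1])
E
```

```text
top blue 557 z pct [0.02197383 0.02942391 0.03840801] mean [ 0.51663414 -0.23759496  0.05030787]
 roi tall 1825 [ 0.35467212 -0.31609753  0.00800156] [ 0.61536255 -0.01793195  1.49284951]
[[381. 185.]
 [415. 185.]
 [415. 233.]
 [381. 233.]]
[[ 0.59329377 -0.19491144  0.032     ]
 [ 0.59273402 -0.29593309  0.032     ]
 [ 0.45001472 -0.29151021  0.032     ]
 [ 0.45047211 -0.1918252   0.032     ]]
rect ((443.7771301269531, -188.00526428222656), (153.9464111328125, 351.7940979003906), 51.28537368774414)
pull 141 [ 0.42428119 -0.24030911  0.04783613] ((401.78741455078125, -136.29806518554688), (43.34571075439453, 251.0830535888672), 11.910165786743164) 0.03877035570331833
deck z 0.06190767435985811 2154 ((672.5038452148438, -44.48051452636719), (216.65643310546875, 114.49738311767578), 86.7143783569336) [[ 609.14056  -149.34953 ]
 [ 723.44977  -155.91179 ]
 [ 735.8671     60.388504]
 [ 621.5579     66.95076 ]]
front fit [0.06757389 0.61819008] [[ 0.62085989  0.0450127   0.062     ]
 [ 0.60794078 -0.13623972  0.062     ]]
L [-0.07791818  0.11581416] [[0.70042174 0.06131401 0.062     ]
 [0.62545313 0.06700508 0.062     ]]
R [-0.07402909 -0.10270515] [[ 0.69906729 -0.15392724  0.062     ]
 [ 0.62420014 -0.14966464  0.062     ]]
side blue 121 z pct [0.02539955 0.02967965 0.03710927] mean [ 0.52703502 -0.22356889  0.03469923]
 roi tall 938 [ 0.37244727 -0.3808237   0.00800024] [0.66371201 0.87797328 0.61205335]
```

View pics/c1.png

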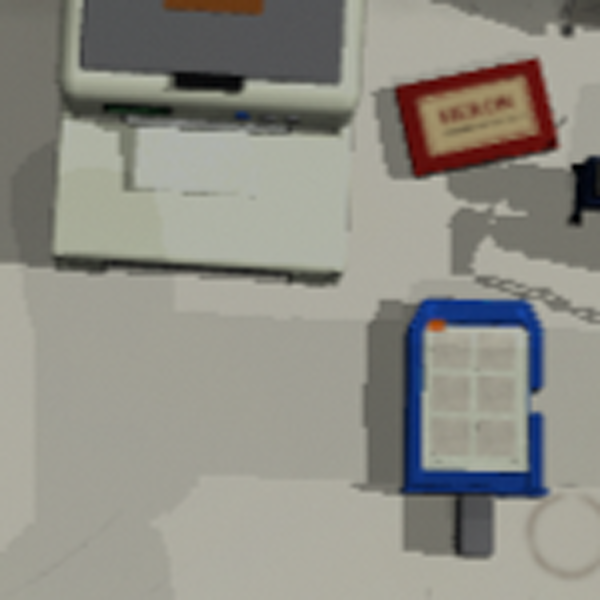

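The crop shows the tray almost square to the world axes, notch on the right at (535,400), pull at (475,525). The printer is yawed about -4°, with its front edge from (55,262) to (342,277).

```bash
python3 - <<'E'
from h import *
from station import ctrl
from scipy.spatial.transform import Rotation as R
o=ctrl.get_obs(); print(R.from_rotvec(o["tool_rot"]).as_matrix().round(3))
f=np.load("pics/top0.npz"); im,d=f["im"],f["d"]; P=cloud("top",d); hsv=cv2.cvtColor(im,cv2.COLOR_RGB2HSV)
roi=np.zeros(d.shape,bool); roi[178:252,375:422]=1
roi&=d>0
m=roi&(hsv[...,0]>100)&(hsv[...,0]<130)&(hsv[...,1]>130)&(hsv[...,2]>60)
def edge(rows,s):
    e=[((np.where(m[v])[0].min()-.5) if s<0 else np.where(m[v])[0].max()+.5,v) for v in rows]
    X=ray("top",np.array(e,float),0.03); c=np.polyfit(X[:,0],X[:,1],1); return c,np.polyval(c,0.52)
print("L",edge(range(193,230),-1)); print("R",edge([*range(195,207),*range(214,230)],1))
e=np.array([(u,np.where(m[:,u])[0].min()-.5) for u in range(389,408)],float); X=ray("top",e,0.03);c=np.polyfit(X[:,1],X[:,0],1);print("nose",c,np.polyval(c,-.243))
e=np.array([(u,np.where(m[:,u])[0].max()+.5) for u in [*range(384,393),*range(405,414)]],float); X=ray("top",e,0.038);c=np.polyfit(X[:,1],X[:,0],1);print("plate back",c,np.polyval(c,-.243))
g=roi&(P[...,2]>0.03)&(np.indices(d.shape)[0]>=235)&(hsv[...,1]<110)&~m
print(g.sum(),np.median(P[g],0),P[g].min(0),P[g].max(0)); print(cv2.minAreaRect((P[g][:,:2]*1000).astype(np.float32)))
f=np.load("pics/side0.npz"); im,d=f["im"],f["d"]; P=cloud("side",d); hsv=cv2.cvtColor(im,cv2.COLOR_RGB2HSV)
roi=np.zeros(d.shape,bool); roi[160:200,365:395]=1
g=roi&(d>0)&(P[...,2]>.012)&(P[...,2]<.05)&(P[...,0]<.455)&(P[...,0]>.38)&(abs(P[...,1]+.24)<.04); print("side pull",g.sum(),P[g].min(0),P[g].max(0))
E
```

```text
[[ 0.96   0.28  -0.   ]
 [ 0.28  -0.96   0.002]
 [ 0.    -0.002 -1.   ]]
L (array([-0.0463159 , -0.17050427]), np.float64(-0.19458853487936506))
R (array([-0.02787226, -0.2779461 ]), np.float64(-0.29243968022595723))
nose [-0.00516625  0.59342089] 0.594676287189784
plate back [0.04959488 0.46185725] 0.4498056986081232
127 [ 0.42382735 -0.24240934  0.03900465] [ 0.40604466 -0.25619506  0.03091257] [ 0.44413692 -0.22893082  0.04524869]
((425.19720458984375, -242.41697692871094), (26.264841079711914, 39.056678771972656), 87.28709411621094)
side pull 158 [ 0.4059597  -0.27852717  0.01200223] [ 0.45477086 -0.20322077  0.04146835]
```

```bash
python3 - <<'E'
from h import *
f=np.load("pics/top0.npz"); d=f["d"]; P=cloud("top",d); k=(d>0)&(P[...,0]>.1)&(P[...,0]<.6)&(P[...,1]<-.3)&(P[...,1]>-.75)
k[:, 640:]=0
v=np.indices(d.shape)[0]; k&=v<300
for y in np.arange(-.75,-.3,.05):
    s=k&(P[...,1]>=y)&(P[...,1]<y+.05); print(round(y,2),np.percentile(P[s][:,2],[50,98,100]).round(3) if s.any() else None)
E
python3 -m handwheel '[{"roll":0.11},{"roll":0.11},{"roll":0.1}]' 60 20
```

```text
-0.75 [0.229 0.234 0.237]
-0.7 [0.229 0.234 0.238]
-0.65 [0.229 0.237 0.27 ]
-0.6 [0.229 0.236 0.271]
-0.55 [0.227 0.235 0.273]
-0.5 [0.087 0.228 0.262]
-0.45 [0.091 0.181 0.191]
-0.4 [0.001 0.125 0.135]
-0.35 [0.    0.007 0.013]$[0]: bad value
```

```bash
python3 -m handwheel '[{"tx":0,"ty":0,"tz":-20,"roll":0.11},{"tx":0,"ty":0,"tz":-20,"roll":0.11},{"tx":0,"ty":0,"tz":-20,"roll":0.1}]' 60 20
```

```text
t: 0.35
tool_pos: [0.1749, -0.5993, 0.2907]
tool_rot: [-3.138, 0.065, 0.001]
contact_force: [-0.1, -0.2, 0.4]
opening: 0.0601
grip_force: 0.0
```

```bash
python3 -m handwheel '[{"tx":0,"ty":-30,"tz":0,"roll":0},{"tx":0,"ty":-30,"tz":0,"roll":0},{"tx":0,"ty":-30,"tz":0,"roll":0},{"tx":5,"ty":-30,"tz":0,"roll":0},{"tx":10,"ty":-30,"tz":0,"roll":0},{"tx":20,"ty":-30,"tz":0,"roll":0},{"tx":20,"ty":-30,"tz":0,"roll":0},{"tx":20,"ty":-30,"tz":0,"roll":0},{"tx":20,"ty":-30,"tz":5,"roll":0},{"tx":20,"ty":-30,"tz":15,"roll":0},{"tx":20,"ty":-30,"tz":20,"roll":0},{"tx":20,"ty":-30,"tz":20,"roll":0}]'; python3 -m handwheel '[{"tx":25,"ty":-8,"tz":20,"roll":0},{"tx":25,"ty":0,"tz":20,"roll":0},{"tx":20,"ty":0,"tz":20,"roll":0},{"tx":10,"ty":0,"tz":20,"roll":0},{"tx":0,"ty":0,"tz":0,"roll":0}]'
cat >> h.py <<'E'
def wray(uv,z,o):
    from scipy.spatial.transform import Rotation as R
    p=optics.camera_params("wrist"); K=p["mtx"]; T=p["tool_from_camera"]; a=(np.atleast_2d(uv)-K[:2,2])/K[0,0]
    t=np.linalg.norm(a,axis=1,keepdims=True); r=np.c_[a/t*np.sin(t),np.cos(t)]
    Rt=R.from_rotvec(o["tool_rot"]).as_matrix(); r=r@(Rt@T[:3,:3]).T; c=Rt@T[:3,3]+o["tool_pos"]
    return c+r*((z-c[2])/r[:,2])[:,None]
E
python3 - <<'E'
from h import *
from station import ctrl
o=ctrl.get_obs(); im,d=optics.get_image("wrist"); np.savez("pics/w1.npz",im=im,d=d,p=o["tool_pos"],r=o["tool_rot"]); cv2.imwrite("pics/w1.png",im[:,:,::-1])
E
```

```text
t: 1.35
tool_pos: [0.3437, -0.2444, 0.231]
tool_rot: [3.14, -0.057, 0.002]
contact_force: [1.0, -0.1, 0.2]
opening: 0.0601
grip_force: 0.0
t: 1.77
tool_pos: [0.4221, -0.2384, 0.1461]
tool_rot: [-3.135, 0.054, 0.011]
contact_force: [-0.5, 0.1, -0.6]
opening: 0.0599
grip_force: 0.0
```

View pics/w1.png

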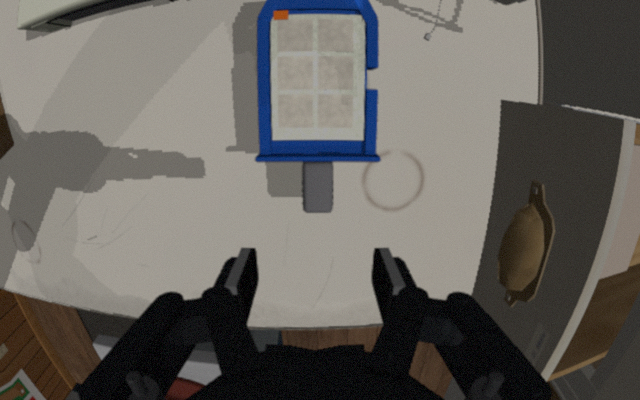

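The pull sits at (318,187) between x = 303 and 333, centred between the fingers at (248,390), with its axis near vertical.

```bash
python3 - <<'E'
from h import *
f=np.load("pics/w1.npz"); im=f["im"]; o=dict(tool_pos=f["p"],tool_rot=f["r"]); print(o)
hsv=cv2.cvtColor(im,cv2.COLOR_RGB2HSV)
m=np.zeros(im.shape[:2],bool); m[163:216,295:342]=1; m&=hsv[...,2]<115
n,l,s,c=cv2.connectedComponentsWithStats(m.astype(np.uint8)); i=1+s[1:,4].argmax(); print(s[i],c[i])
mm=l==i; L=[];Rr=[]
for v in range(168,205):
    u=np.where(mm[v])[0]; L.append((u.min()-.5,v)); Rr.append((u.max()+.5,v))
A=wray(np.array(L,float),.04,o);B=wray(np.array(Rr,float),.04,o)
for X in(A,B): print(np.polyfit(X[:,0],X[:,1],1), X.mean(0))
print("bottom",wray([[318,s[i][1]+s[i][3]]],.04,o),"top",wray([[318,161]],.04,o))
b=(hsv[...,0]>100)&(hsv[...,0]<130)&(hsv[...,1]>130)
for sd in(-1,1):
    e=np.array([((np.where(b[v,240:400])[0].min()-.5) if sd<0 else np.where(b[v,240:400])[0].max()+.5,v) for v in [*range(35,65),*range(92,150)]],float)+[240,0]
    X=wray(e,.03,o); print(sd,np.polyfit(X[:,0],X[:,1],1),X.mean(0))
# height check: same plate corners in top/wrist via triangulation of pull's outer end vs depth
d=f["d"]; print("depth med",np.median(d[mm&(d>0)]))
E
```

```text
{'tool_pos': array([ 0.42207049, -0.23837483,  0.14613443]), 'tool_rot': array([-3.13546577,  0.05362226,  0.0109241 ])}
[ 295  163   38   50 1747] [314.58328563 186.03262736]
[ 0.15904241 -0.29187274] [ 0.4283675  -0.22374414  0.04      ]
[-0.01563721 -0.24732569] [ 0.4274054  -0.25400911  0.04      ]
bottom [[ 0.40349355 -0.24113407  0.04      ]] top [[ 0.4493009 -0.2425108  0.04     ]]
-1 [-0.0334599  -0.17772585] [ 0.50438267 -0.19460244  0.03      ]
1 [-0.03465031 -0.27536892] [ 0.50128746 -0.29273868  0.03      ]
depth med 0.26223478
```

```bash
python3 -m handwheel '[{"tx":1.5,"ty":2.5,"tz":20,"roll":0},{"tx":0,"ty":0,"tz":20,"roll":0},{"tx":0,"ty":0,"tz":20,"roll":0},{"tx":0,"ty":0,"tz":20,"roll":0},{"tx":0,"ty":0,"tz":20,"roll":0},{"tx":0,"ty":0,"tz":15,"roll":0},{"tx":0,"ty":0,"tz":12,"roll":0},{"tx":0,"ty":0,"tz":5,"roll":0},{"tx":0,"ty":0,"tz":0,"roll":0},{"tx":0,"ty":0,"tz":0,"roll":0},{"tx":0,"ty":0,"tz":0,"roll":0}]'
```

```text
t: 2.73
tool_pos: [0.4254, -0.2441, 0.0208]
tool_rot: [3.14, -0.057, 0.003]
contact_force: [-0.4, 0.1, -0.1]
opening: 0.0599
grip_force: 0.0
```

```bash
python3 -m handwheel '[{"tx":-2,"ty":-3,"tz":4,"roll":0},{"tx":0,"ty":0,"tz":4,"roll":0},{"tx":0,"ty":0,"tz":0,"roll":0},{"tx":0,"ty":0,"tz":0,"roll":0}]';python3 -m handwheel '[{"tx":0,"ty":0,"tz":0,"roll":0},{"tx":0,"ty":0,"tz":0,"roll":0},{"tx":0,"ty":0,"tz":0,"roll":0},{"tx":0,"ty":0,"tz":0,"roll":0},{"tx":0,"ty":0,"tz":0,"roll":0},{"tx":0,"ty":0,"tz":0,"roll":0},{"tx":0,"ty":0,"tz":0,"roll":0},{"tx":0,"ty":0,"tz":0,"roll":0}]' 15 30
```

```text
t: 3.07
tool_pos: [0.4224, -0.2399, 0.011]
tool_rot: [-3.141, 0.057, 0.001]
contact_force: [0.5, -0.8, -0.7]
opening: 0.0597
grip_force: 0.0
t: 3.73
tool_pos: [0.4229, -0.2403, 0.0115]
tool_rot: [3.141, -0.057, 0.0]
contact_force: [-0.4, 0.4, 2.9]
opening: 0.0256
grip_force: 31.9
```

```bash
python3 -m handwheel '[{"tx":-8,"ty":0,"tz":0,"roll":0},{"tx":-10,"ty":-6,"tz":0,"roll":0},{"tx":-8,"ty":-12,"tz":0,"roll":0},{"tx":0,"ty":-18,"tz":0,"roll":0.01},{"tx":0,"ty":-21,"tz":0,"roll":0.01},{"tx":0,"ty":-21,"tz":0,"roll":0.014},{"tx":0,"ty":-21,"tz":0,"roll":0},{"tx":0,"ty":-21,"tz":0,"roll":0},{"tx":0,"ty":-21,"tz":0,"roll":0},{"tx":0,"ty":-21,"tz":0,"roll":0},{"tx":0,"ty":-20,"tz":0,"roll":0},{"tx":0,"ty":-16,"tz":0,"roll":0}]';python3 -m handwheel '[{"tx":0,"ty":-10,"tz":0,"roll":0},{"tx":0,"ty":-5,"tz":0,"roll":0},{"tx":0,"ty":0,"tz":0,"roll":0},{"tx":0,"ty":0,"tz":0,"roll":0},{"tx":0,"ty":0,"tz":0,"roll":0}]'
python3 - <<'E'
from h import *
from station import ctrl
o=ctrl.get_obs(); im,d=optics.get_image("wrist"); np.savez("pics/w2.npz",im=im,d=d,p=o["tool_pos"],r=o["tool_rot"]); cv2.imwrite("pics/w2.png",im[:,:,::-1])
im,d=optics.get_image("top"); np.savez("pics/top2.npz",im=im,d=d); print(o["tool_pos"],o["tool_rot"],o["contact_force"])
E
```

```text
t: 4.73
tool_pos: [0.4084, -0.0413, 0.0116]
tool_rot: [3.138, -0.111, 0.001]
contact_force: [-0.3, -2.8, 1.0]
opening: 0.0256
grip_force: 31.7
t: 5.15
tool_pos: [0.4097, -0.0262, 0.0116]
tool_rot: [-3.137, 0.11, 0.0]
contact_force: [-0.1, 4.2, 4.7]
opening: 0.0252
grip_force: 32.3
[ 0.4097091  -0.02622854  0.01155168] [-3.13742763e+00  1.10346214e-01  1.04105776e-04] [-0.08882902  4.2326374   4.67179694]
```

View pics/w2.png

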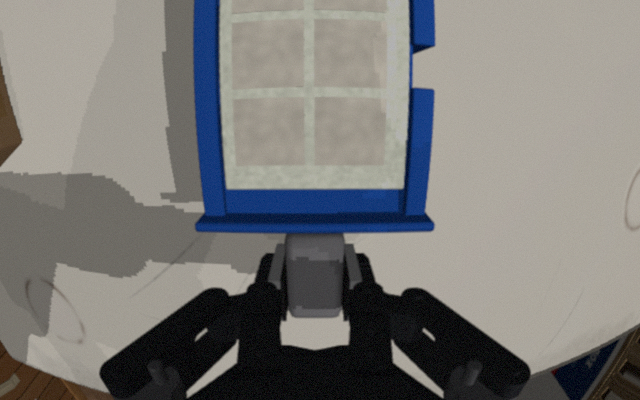

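The tray is held straight, face plate level at row 222 and pull at (315,275). The printer is out of this view, so I'll measure its front from the depth clouds of both fixed cameras.

```bash
python3 - <<'E'
from h import *
f=np.load("pics/top2.npz"); im,d=f["im"],f["d"]; P=cloud("top",d); hsv=cv2.cvtColor(im,cv2.COLOR_RGB2HSV)
b=(hsv[...,0]>100)&(hsv[...,0]<130)&(hsv[...,1]>130)&(hsv[...,2]>50); b[:180]=0; b[250:]=0; b[:,:270]=0; b[:,370:]=0
ys,xs=np.where(b); print(xs.min(),xs.max(),ys.min(),ys.max())
for nm,s in(("L",-1),("R",1)):
    e=np.array([((np.where(b[v])[0].min()-.5) if s<0 else np.where(b[v])[0].max()+.5,v) for v in range(ys.min()+9,ys.min()+38) if b[v].sum()>4],float)
    X=ray("top",e,.03); c=np.polyfit(X[:,0],X[:,1],1); r=X[:,1]-np.polyval(c,X[:,0]); k=abs(r)<.003; c=np.polyfit(X[k,0],X[k,1],1);print(nm,c,np.polyval(c,.51))
for F in("top0","top2"):
    d=np.load(f"pics/{F}.npz")["d"]; P=cloud("top",d); Z=P[...,2]
    k=(d>0)&(Z>.056)&(Z<.068); k[:140]=0;k[182:]=0;k[:,:285]=0;k[:,375:]=0
    e=np.array([(u,np.where(k[:,u])[0].max()+.5) for u in range(300,362)],float);X=ray("top",e,.062); print(F,"front",np.polyfit(X[:,1],X[:,0],1),X[:,0].mean(),X[:,1].mean())
    Q=P[k]; r=cv2.minAreaRect((Q[:,:2]*1000).astype(np.float32)); print(r)
    hs=(d>0)&(Z>.12)&(Z<.15); hs[:80]=0;hs[150:]=0;hs[:,:285]=0;hs[:,385:]=0
    Q=P[hs]; r=cv2.minAreaRect((Q[:,:2]*1000).astype(np.float32)); print("housing",r)
f=np.load("pics/side0.npz"); d=f["d"]; P=cloud("side",d); Z=P[...,2]
k=(d>0)&(Z>.055)&(Z<.068)&(P[...,0]>.55)&(P[...,0]<.76)&(abs(P[...,1]+.04)<.13); Q=P[k]; print("side",k.sum(),cv2.minAreaRect((Q[:,:2]*1000).astype(np.float32)),np.percentile(Q,[1,99],axis=0))
E
```

```text
311 344 189 229
L [-0.0493373   0.03885957] 0.013697551386176555
R [-0.05843969 -0.05421297] -0.0840172103735073
top0 front [0.06171011 0.6187626 ] 0.6160327148423207 -0.04423718839466221
((673.1980590820312, -44.45909118652344), (216.01693725585938, 114.56196594238281), 86.33091735839844)
housing ((785.3265380859375, -52.05413055419922), (215.47853088378906, 136.57098388671875), 85.94805908203125)
top2 front [0.06834446 0.61910424] 0.6160809670056672 -0.04423584048506912
((669.7618408203125, -44.028594970703125), (215.91468811035156, 109.0207290649414), 86.49520111083984)
housing ((785.5209350585938, -51.88160705566406), (214.96038818359375, 137.3226776123047), 86.27194213867188)
side 1156 ((684.3613891601562, -39.68548583984375), (219.72377014160156, 134.49586486816406), 85.84477233886719) [[ 0.61544239 -0.14421862  0.05570322]
 [ 0.75327919  0.07039386  0.06452301]]
```

```bash
python3 -m handwheel '[{"tx":4,"ty":-2,"tz":-0.3,"roll":0},{"tx":6,"ty":0,"tz":0,"roll":0},{"tx":6,"ty":0,"tz":0,"roll":0},{"tx":6,"ty":0,"tz":0,"roll":0},{"tx":5,"ty":0,"tz":0,"roll":0},{"tx":4,"ty":0,"tz":0,"roll":0},{"tx":4,"ty":0,"tz":0,"roll":0},{"tx":4,"ty":0,"tz":0,"roll":0},{"tx":4,"ty":0,"tz":0,"roll":0},{"tx":4,"ty":0,"tz":0,"roll":0}]'; python3 -m handwheel '[{"tx":3,"ty":0,"tz":0,"roll":0},{"tx":3,"ty":0,"tz":0,"roll":0},{"tx":3,"ty":0,"tz":0,"roll":0},{"tx":3,"ty":0,"tz":0,"roll":0}]'
```

```text
t: 6.08
tool_pos: [0.4544, -0.0285, 0.0115]
tool_rot: [-3.139, 0.111, 0.011]
contact_force: [-11.6, 1.8, 14.1]
opening: 0.0252
grip_force: 33.4
t: 6.42
tool_pos: [0.4663, -0.0294, 0.0115]
tool_rot: [-3.139, 0.111, 0.011]
contact_force: [-12.0, 0.7, 14.6]
opening: 0.0255
grip_force: 33.3
```

```bash
python3 -m handwheel '[{"tx":0,"ty":0,"tz":-0.4,"roll":0},{"tx":0,"ty":0,"tz":0,"roll":0},{"tx":0,"ty":0,"tz":0,"roll":0}]'; python3 -m handwheel '[{"tx":0,"ty":0,"tz":-0.4,"roll":0},{"tx":0,"ty":0,"tz":0,"roll":0},{"tx":0,"ty":0,"tz":0,"roll":0}]'; python3 -c "
from station import ctrl;print(ctrl.get_obs())"
```

```text
t: 6.67
tool_pos: [0.4677, -0.0295, 0.0116]
tool_rot: [3.139, -0.111, -0.004]
contact_force: [-4.6, -1.4, 3.4]
opening: 0.0256
grip_force: 32.1
t: 6.92
tool_pos: [0.4681, -0.0288, 0.0117]
tool_rot: [-3.139, 0.111, 0.001]
contact_force: [-0.8, -1.3, -2.5]
opening: 0.0255
grip_force: 31.3
{'t': 6.9167, 'q': array([-2.20463323e-01, -6.86911895e-02,  2.13094851e+00,  1.09481753e-04,
        1.08007342e+00,  1.42104033e+00]), 'dq': array([ 0.00258344,  0.0004183 , -0.00238381, -0.00034614,  0.00276025,
       -0.00262271]), 'effort': array([  0.610194  , -28.86316359, -32.13872194,   0.21109059,
        -0.23083163,  -0.16985853]), 'tool_pos': array([ 0.46810329, -0.02883662,  0.01170049]), 'tool_rot': array([-3.13939589e+00,  1.11116555e-01,  1.11158910e-03]), 'contact_force': array([-0.75240797, -1.26026574, -2.54876284]), 'wrist_torque': array([-0.17303681,  0.29436094, -0.11379106]), 'grip_force': 31.26735270023346, 'opening': 0.025545581403111126}
```

```bash
python3 -m handwheel '[{"tx":2,"ty":0,"tz":0,"roll":0},{"tx":2,"ty":0,"tz":0,"roll":0},{"tx":2,"ty":0,"tz":0,"roll":0},{"tx":2,"ty":0,"tz":0,"roll":0},{"tx":0,"ty":0,"tz":0,"roll":0},{"tx":0,"ty":0,"tz":0,"roll":0}]'; python3 -c "
from station import ctrl;print(ctrl.get_obs()['wrist_torque'])"
```

```text
t: 7.42
tool_pos: [0.4768, -0.0293, 0.0123]
tool_rot: [-3.14, 0.11, -0.0]
contact_force: [0.6, 0.3, -4.2]
opening: 0.0256
grip_force: 31.0
[0.03025877 0.30511983 0.04335287]
```

```bash
python3 -m handwheel '[{"tx":2,"ty":0,"tz":0,"roll":0},{"tx":2,"ty":0,"tz":0,"roll":0},{"tx":2,"ty":0,"tz":0,"roll":0},{"tx":0,"ty":0,"tz":0,"roll":0},{"tx":0,"ty":0,"tz":0,"roll":0}]'; python3 -c "
from station import ctrl;print(ctrl.get_obs()['wrist_torque'])"
```

```text
t: 7.83
tool_pos: [0.4827, -0.0298, 0.0124]
tool_rot: [-3.14, 0.11, 0.0]
contact_force: [0.6, -0.4, -4.4]
opening: 0.0255
grip_force: 31.0
[ 0.00993559  0.34004562 -0.00662752]
```

```bash
python3 -m handwheel '[{"tx":2,"ty":0,"tz":0.2,"roll":0},{"tx":2,"ty":0,"tz":0.2,"roll":0},{"tx":2,"ty":0,"tz":0,"roll":0},{"tx":0,"ty":0,"tz":0,"roll":0},{"tx":0,"ty":0,"tz":0,"roll":0}]'; python3 -c "
from station import ctrl;print(ctrl.get_obs()['wrist_torque'])"
```

```text
t: 8.25
tool_pos: [0.4889, -0.0303, 0.0121]
tool_rot: [3.14, -0.11, 0.001]
contact_force: [0.0, 0.2, -3.6]
opening: 0.0254
grip_force: 31.0
[-0.01575384  0.23755079  0.00615012]
```

```bash
python3 -m handwheel '[{"tx":2,"ty":0,"tz":0,"roll":0},{"tx":2,"ty":0,"tz":0,"roll":0},{"tx":2,"ty":0,"tz":0,"roll":0},{"tx":0,"ty":0,"tz":0,"roll":0},{"tx":0,"ty":0,"tz":0,"roll":0}]'; python3 -c "
from station import ctrl;print(ctrl.get_obs()['wrist_torque'])"
```

```text
t: 8.67
tool_pos: [0.4949, -0.0307, 0.0121]
tool_rot: [3.14, -0.11, 0.001]
contact_force: [0.7, 0.0, -3.2]
opening: 0.0254
grip_force: 31.1
[ 0.01678669  0.19400498 -0.00479529]
```

```bash
python3 -m handwheel '[{"tx":2,"ty":0,"tz":0.1,"roll":0},{"tx":2,"ty":0,"tz":0,"roll":0},{"tx":1,"ty":0,"tz":0,"roll":0},{"tx":0,"ty":0,"tz":0,"roll":0},{"tx":0,"ty":0,"tz":0,"roll":0}]'; python3 -c "
from station import ctrl;print(ctrl.get_obs()['wrist_torque'])"
```

```text
t: 9.08
tool_pos: [0.4996, -0.0312, 0.0119]
tool_rot: [3.139, -0.111, -0.0]
contact_force: [-0.5, -1.5, -2.5]
opening: 0.0257
grip_force: 31.2
[-0.17401268  0.37006325 -0.13017397]
```

```bash
python3 -m handwheel '[{"tx":2,"ty":0,"tz":0,"roll":0},{"tx":2,"ty":0,"tz":0,"roll":0},{"tx":0,"ty":0,"tz":0,"roll":0},{"tx":0,"ty":0,"tz":0,"roll":0}]'; python3 -c "
from station import ctrl;print(ctrl.get_obs()['wrist_torque'])"
```

```text
t: 9.42
tool_pos: [0.5021, -0.032, 0.0116]
tool_rot: [3.138, -0.112, -0.006]
contact_force: [-7.1, -4.3, 0.5]
opening: 0.0254
grip_force: 31.7
[-0.56880004  0.93277173 -0.44370625]
```

```bash
python3 -m handwheel '[{"tx":-0.5,"ty":1.5,"tz":0,"roll":0},{"tx":0,"ty":1.5,"tz":0,"roll":0},{"tx":0,"ty":0,"tz":0,"roll":0},{"tx":0,"ty":0,"tz":0,"roll":0}]'; python3 -c "
from station import ctrl;print(ctrl.get_obs()['wrist_torque'])"
```

```text
t: 9.75
tool_pos: [0.5032, -0.0342, 0.012]
tool_rot: [-3.14, 0.11, -0.001]
contact_force: [-0.6, -0.3, -2.7]
opening: 0.0252
grip_force: 31.1
[-0.0328376   0.26006301  0.02620441]
```

```bash
python3 -m handwheel '[{"tx":2,"ty":0,"tz":0,"roll":0},{"tx":2,"ty":0.5,"tz":0,"roll":0},{"tx":0,"ty":0,"tz":0,"roll":0},{"tx":0,"ty":0,"tz":0,"roll":0}]'; python3 -c "
from station import ctrl;print(ctrl.get_obs()['wrist_torque'])"
```

```text
t: 10.08
tool_pos: [0.5071, -0.0351, 0.0119]
tool_rot: [3.139, -0.11, 0.001]
contact_force: [-0.9, -1.5, -2.7]
opening: 0.0254
grip_force: 31.1
[-0.11622057  0.31264919 -0.05396556]
```

```bash
python3 -m handwheel '[{"tx":1.5,"ty":1,"tz":0,"roll":0},{"tx":2,"ty":1,"tz":0,"roll":0},{"tx":2,"ty":1,"tz":0,"roll":0},{"tx":0,"ty":0,"tz":0,"roll":0},{"tx":0,"ty":0,"tz":0,"roll":0}]'; python3 -c "
from station import ctrl;print(ctrl.get_obs()['wrist_torque'])"
```

```text
t: 10.5
tool_pos: [0.5125, -0.0385, 0.012]
tool_rot: [3.14, -0.11, 0.001]
contact_force: [0.9, -0.4, -3.4]
opening: 0.0257
grip_force: 31.1
[ 0.02396385  0.10478712 -0.02344993]
```

```bash
python3 -m handwheel '[{"tx":2,"ty":0.5,"tz":0,"roll":0},{"tx":2,"ty":0.5,"tz":0,"roll":0},{"tx":0,"ty":0,"tz":0,"roll":0},{"tx":0,"ty":0,"tz":0,"roll":0}]'; python3 -c "
from station import ctrl;print(ctrl.get_obs()['wrist_torque'])"
```

```text
t: 10.83
tool_pos: [0.5163, -0.0398, 0.012]
tool_rot: [3.14, -0.111, 0.001]
contact_force: [-0.1, -1.3, -3.4]
opening: 0.0254
grip_force: 31.1
[-0.05362295  0.19033695 -0.00311982]
```

```bash
python3 -m handwheel '[{"tx":2,"ty":1,"tz":0,"roll":0},{"tx":2,"ty":1,"tz":0,"roll":0},{"tx":0,"ty":0,"tz":0,"roll":0},{"tx":0,"ty":0,"tz":0,"roll":0}]'; python3 -c "
from station import ctrl;print(ctrl.get_obs()['wrist_torque'])"
```

```text
t: 11.17
tool_pos: [0.5202, -0.0421, 0.012]
tool_rot: [3.14, -0.111, 0.001]
contact_force: [1.1, 0.8, -4.4]
opening: 0.0254
grip_force: 31.1
[ 0.02146869  0.15810943 -0.01758919]
```

```bash
python3 -m handwheel '[{"tx":2,"ty":0.5,"tz":0.1,"roll":0},{"tx":2,"ty":0.5,"tz":0,"roll":0},{"tx":0,"ty":0,"tz":0,"roll":0},{"tx":0,"ty":0,"tz":0,"roll":0}]'; python3 -c "
from station import ctrl;print(ctrl.get_obs()['wrist_torque'])"
```

```text
t: 11.5
tool_pos: [0.5234, -0.0429, 0.0116]
tool_rot: [-3.139, 0.11, 0.001]
contact_force: [-3.3, 2.4, -1.5]
opening: 0.0255
grip_force: 31.4
[0.36899671 0.44519139 0.29127687]
```

```bash
python3 -m handwheel '[{"tx":0,"ty":-1,"tz":0,"roll":0},{"tx":2,"ty":0,"tz":0,"roll":0},{"tx":2,"ty":0,"tz":0,"roll":0},{"tx":0,"ty":0,"tz":0,"roll":0},{"tx":0,"ty":0,"tz":0,"roll":0}]'; python3 -c "
from station import ctrl;print(ctrl.get_obs()['wrist_torque'])"
```

```text
t: 11.92
tool_pos: [0.5278, -0.0422, 0.0116]
tool_rot: [-3.139, 0.11, 0.0]
contact_force: [-3.5, 2.9, -2.1]
opening: 0.0255
grip_force: 31.3
[0.47256864 0.45817934 0.22824614]
```

```bash
python3 -m handwheel '[{"tx":2,"ty":0,"tz":0,"roll":0},{"tx":2,"ty":0,"tz":0,"roll":0},{"tx":0,"ty":0,"tz":0,"roll":0},{"tx":0,"ty":0,"tz":0,"roll":0}]'; python3 -c "
from station import ctrl;print(ctrl.get_obs()['wrist_torque'])"
```

```text
t: 12.25
tool_pos: [0.5323, -0.0427, 0.0119]
tool_rot: [-3.14, 0.11, -0.002]
contact_force: [0.1, 3.3, -3.9]
opening: 0.0255
grip_force: 31.2
[0.55024553 0.25658129 0.46015737]
```

```bash
python3 -m handwheel '[{"tx":0,"ty":-0.8,"tz":0,"roll":0},{"tx":2,"ty":0,"tz":0,"roll":0},{"tx":2,"ty":0,"tz":0,"roll":0},{"tx":0,"ty":0,"tz":0,"roll":0},{"tx":0,"ty":0,"tz":0,"roll":0}]'; python3 -c "
from station import ctrl;print(ctrl.get_obs()['wrist_torque'])"
```

```text
t: 12.67
tool_pos: [0.5363, -0.0423, 0.0119]
tool_rot: [-3.14, 0.11, -0.001]
contact_force: [-0.1, 2.7, -2.7]
opening: 0.0255
grip_force: 31.2
[0.53451294 0.22537447 0.37164033]
```

```bash
python3 -m handwheel '[{"tx":2,"ty":0,"tz":0,"roll":0},{"tx":2,"ty":0,"tz":0,"roll":0},{"tx":0,"ty":0,"tz":0,"roll":0},{"tx":0,"ty":0,"tz":0,"roll":0}]'; python3 -c "
from station import ctrl;print(ctrl.get_obs()['wrist_torque'])"
```

```text
t: 13.0
tool_pos: [0.5402, -0.0426, 0.0119]
tool_rot: [3.14, -0.11, 0.001]
contact_force: [0.0, 2.0, -2.8]
opening: 0.0254
grip_force: 31.2
[0.46305295 0.16838776 0.41910384]
```

```bash
python3 -m handwheel '[{"tx":0,"ty":-0.5,"tz":0,"roll":-0.004},{"tx":2,"ty":0,"tz":0,"roll":0},{"tx":2,"ty":0,"tz":0,"roll":0},{"tx":2,"ty":0,"tz":0,"roll":0},{"tx":0,"ty":0,"tz":0,"roll":0},{"tx":0,"ty":0,"tz":0,"roll":0}]'; python3 -c "
from station import ctrl;print(ctrl.get_obs()['wrist_torque'])"
```

```text
t: 13.5
tool_pos: [0.5462, -0.0427, 0.0119]
tool_rot: [3.14, -0.104, 0.001]
contact_force: [-0.7, 0.5, -3.2]
opening: 0.0256
grip_force: 31.2
[0.19197583 0.29658144 0.02796372]
```

```bash
python3 -m handwheel '[{"tx":2,"ty":0,"tz":0,"roll":0},{"tx":2,"ty":0,"tz":0,"roll":0},{"tx":0,"ty":0,"tz":0,"roll":0},{"tx":0,"ty":0,"tz":0,"roll":0}]'; python3 -c "
from station import ctrl;print(ctrl.get_obs()['wrist_torque'])"
```

```text
t: 13.83
tool_pos: [0.5501, -0.0429, 0.0118]
tool_rot: [3.14, -0.104, 0.001]
contact_force: [-1.8, -0.8, -3.3]
opening: 0.0256
grip_force: 31.2
[ 0.04169032  0.36693079 -0.04995341]
```

```bash
python3 -m handwheel '[{"tx":2,"ty":0,"tz":0,"roll":0},{"tx":2,"ty":0,"tz":0,"roll":0},{"tx":2,"ty":0,"tz":0,"roll":0},{"tx":0,"ty":0,"tz":0,"roll":0},{"tx":0,"ty":0,"tz":0,"roll":0}]'; python3 -c "
from station import ctrl;print(ctrl.get_obs()['wrist_torque'])"
```

```text
t: 14.25
tool_pos: [0.5563, -0.0432, 0.0118]
tool_rot: [3.14, -0.104, 0.001]
contact_force: [-1.0, -0.4, -2.7]
opening: 0.0253
grip_force: 31.2
[ 0.0272778   0.38689948 -0.02323644]
```

```bash
python3 -m handwheel '[{"tx":2,"ty":0,"tz":0.1,"roll":0},{"tx":2,"ty":0,"tz":0.1,"roll":0},{"tx":0,"ty":0,"tz":0,"roll":0},{"tx":0,"ty":0,"tz":0,"roll":0}]'; python3 -c "
from station import ctrl;print(ctrl.get_obs()['wrist_torque'])"
```

```text
t: 14.58
tool_pos: [0.5602, -0.0435, 0.0117]
tool_rot: [3.14, -0.104, 0.001]
contact_force: [-1.2, -0.8, -1.8]
opening: 0.0255
grip_force: 31.2
[-0.00399105  0.3472556  -0.12810878]
```

```bash
python3 -m handwheel '[{"tx":1,"ty":0,"tz":0,"roll":0},{"tx":1,"ty":0,"tz":0,"roll":0},{"tx":1,"ty":0,"tz":0,"roll":0},{"tx":1,"ty":0,"tz":0,"roll":0},{"tx":0,"ty":0,"tz":0,"roll":0},{"tx":0,"ty":0,"tz":0,"roll":0}]'; python3 -c "
from station import ctrl;print(ctrl.get_obs()['wrist_torque'])"
```

```text
t: 15.08
tool_pos: [0.564, -0.0437, 0.0116]
tool_rot: [3.14, -0.104, 0.001]
contact_force: [-2.3, -0.5, -2.2]
opening: 0.0254
grip_force: 31.3
[-0.10334705  0.45909408 -0.11765622]
```

```bash
python3 -m handwheel '[{"tx":1,"ty":0,"tz":0,"roll":0},{"tx":1,"ty":0,"tz":0,"roll":0},{"tx":1,"ty":0,"tz":0,"roll":0},{"tx":0,"ty":0,"tz":0,"roll":0},{"tx":0,"ty":0,"tz":0,"roll":0}]'; python3 -c "
from station import ctrl;print(ctrl.get_obs()['wrist_torque'])"
```

```text
t: 15.5
tool_pos: [0.5671, -0.0439, 0.0116]
tool_rot: [3.14, -0.104, 0.001]
contact_force: [-2.1, -0.4, -1.9]
opening: 0.0254
grip_force: 31.3
[-0.11823917  0.44817096 -0.13465284]
```

```bash
python3 -m handwheel '[{"tx":1,"ty":0,"tz":0,"roll":0},{"tx":1,"ty":0,"tz":0,"roll":0},{"tx":0,"ty":0,"tz":0,"roll":0},{"tx":0,"ty":0,"tz":0,"roll":0}]'; python3 -c "
from station import ctrl;print(ctrl.get_obs()['wrist_torque'])"
```

```text
t: 15.83
tool_pos: [0.569, -0.044, 0.0116]
tool_rot: [3.14, -0.104, 0.001]
contact_force: [-3.4, -0.1, -2.6]
opening: 0.0256
grip_force: 31.3
[-0.07374531  0.57560011 -0.11218603]
```

```bash
for i in 1; do python3 -m handwheel '[{"tx":1,"ty":0,"tz":0,"roll":0},{"tx":1,"ty":0,"tz":0,"roll":0},{"tx":0,"ty":0,"tz":0,"roll":0},{"tx":0,"ty":0,"tz":0,"roll":0}]'; done; python3 -c "
from station import ctrl;print(ctrl.get_obs()['wrist_torque'])"
```

```text
t: 16.17
tool_pos: [0.571, -0.0441, 0.0116]
tool_rot: [3.14, -0.104, 0.001]
contact_force: [-3.2, -1.5, -2.9]
opening: 0.0255
grip_force: 31.3
[-0.10942394  0.50836194 -0.10943773]
```

```bash
python3 -m handwheel '[{"tx":1,"ty":0,"tz":0,"roll":0},{"tx":1,"ty":0,"tz":0,"roll":0},{"tx":0,"ty":0,"tz":0,"roll":0},{"tx":0,"ty":0,"tz":0,"roll":0}]'; python3 -c "
from station import ctrl;print(ctrl.get_obs()['wrist_torque'])"
```

```text
t: 16.5
tool_pos: [0.573, -0.0443, 0.0116]
tool_rot: [3.14, -0.104, 0.001]
contact_force: [-2.7, -1.5, -2.1]
opening: 0.0256
grip_force: 31.3
[-0.15801489  0.63024515 -0.14246868]
```

```bash
python3 -m handwheel '[{"tx":1,"ty":0,"tz":0,"roll":0},{"tx":1,"ty":0,"tz":0,"roll":0},{"tx":0,"ty":0,"tz":0,"roll":0},{"tx":0,"ty":0,"tz":0,"roll":0}]'; python3 -c "
from station import ctrl;print(ctrl.get_obs()['wrist_torque'])"
```

```text
t: 16.83
tool_pos: [0.5752, -0.0444, 0.0117]
tool_rot: [3.14, -0.104, 0.001]
contact_force: [-2.6, -1.4, -2.4]
opening: 0.0255
grip_force: 31.3
[-0.12900322  0.41197951 -0.17058401]
```

```bash
python3 -m handwheel '[{"tx":1,"ty":0.3,"tz":0,"roll":0},{"tx":1,"ty":0,"tz":0,"roll":0},{"tx":0,"ty":0,"tz":0,"roll":0},{"tx":0,"ty":0,"tz":0,"roll":0}]'; python3 -c "
from station import ctrl;print(ctrl.get_obs()['wrist_torque'])"
```

```text
t: 17.17
tool_pos: [0.5776, -0.0448, 0.0119]
tool_rot: [3.14, -0.104, 0.003]
contact_force: [1.1, 0.6, -3.6]
opening: 0.0253
grip_force: 31.0
[ 0.06701324  0.08890662 -0.03128139]
```

```bash
python3 -m handwheel '[{"tx":1,"ty":0,"tz":0,"roll":0},{"tx":1,"ty":0,"tz":0,"roll":0},{"tx":0,"ty":0,"tz":0,"roll":0},{"tx":0,"ty":0,"tz":0,"roll":0}]'; python3 -c "
from station import ctrl;print(ctrl.get_obs()['wrist_torque'])"
```

```text
t: 17.5
tool_pos: [0.5791, -0.0449, 0.0117]
tool_rot: [-3.14, 0.104, -0.001]
contact_force: [0.0, -0.6, -3.4]
opening: 0.0255
grip_force: 31.2
[-0.03111491  0.13960063  0.03811806]
```

```bash
python3 -m handwheel '[{"tx":1,"ty":0,"tz":0,"roll":0},{"tx":1,"ty":0,"tz":0,"roll":0},{"tx":0,"ty":0,"tz":0,"roll":0},{"tx":0,"ty":0,"tz":0,"roll":0}]'; python3 -c "
from station import ctrl;print(ctrl.get_obs()['wrist_torque'])"
```

```text
t: 17.83
tool_pos: [0.5809, -0.0451, 0.0117]
tool_rot: [3.14, -0.104, 0.001]
contact_force: [-0.6, 0.1, -2.4]
opening: 0.0255
grip_force: 31.3
[0.07384321 0.22683789 0.0330328 ]
```

```bash
python3 -m handwheel '[{"tx":1,"ty":0,"tz":0,"roll":0},{"tx":0,"ty":0,"tz":0,"roll":0},{"tx":0,"ty":0,"tz":0,"roll":0}]'; python3 -c "
from station import ctrl;print(ctrl.get_obs()['wrist_torque'])"
```

```text
t: 18.08
tool_pos: [0.5812, -0.0451, 0.0115]
tool_rot: [-3.14, 0.104, 0.002]
contact_force: [-6.1, 0.4, 0.9]
opening: 0.0253
grip_force: 31.7
[0.07079095 0.73328567 0.04184894]
```

```bash
python3 -m handwheel '[{"tx":1,"ty":0,"tz":0,"roll":0},{"tx":0,"ty":0,"tz":0,"roll":0},{"tx":0,"ty":0,"tz":0,"roll":0}]'; python3 -c "
from station import ctrl;print(ctrl.get_obs()['wrist_torque'])"
```

```text
t: 18.33
tool_pos: [0.5814, -0.045, 0.0115]
tool_rot: [-3.14, 0.104, 0.006]
contact_force: [-9.0, 1.1, 3.9]
opening: 0.0258
grip_force: 32.0
[ 0.09371709  1.11703073 -0.02686935]
```

```bash
python3 -m handwheel '[{"tx":-1,"ty":0,"tz":-0.1,"roll":0},{"tx":-1,"ty":0,"tz":-0.2,"roll":0},{"tx":0,"ty":0,"tz":0,"roll":0},{"tx":0,"ty":0,"tz":0,"roll":0}]'; python3 -c "
from station import ctrl;print(ctrl.get_obs()['wrist_torque'])"
```

```text
t: 18.67
tool_pos: [0.5809, -0.0451, 0.0118]
tool_rot: [3.14, -0.104, 0.001]
contact_force: [-0.4, 0.6, -3.2]
opening: 0.0254
grip_force: 31.1
[0.04640007 0.27162402 0.04799754]
```

```bash
python3 -m handwheel '[{"tx":-1,"ty":0,"tz":0,"roll":0},{"tx":0,"ty":0,"tz":0,"roll":0},{"tx":0,"ty":0,"tz":0,"roll":0}]'; python3 -c "
from station import ctrl;print(ctrl.get_obs()['wrist_torque'])"
```

```text
t: 18.92
tool_pos: [0.58, -0.045, 0.0119]
tool_rot: [3.14, -0.104, 0.001]
contact_force: [0.8, 0.9, -2.1]
opening: 0.0254
grip_force: 31.1
[ 0.00105264  0.10778607 -0.03023511]
```

```bash
python3 -m handwheel '[{"tx":-1,"ty":0,"tz":0,"roll":0},{"tx":0,"ty":0,"tz":0,"roll":0},{"tx":0,"ty":0,"tz":0,"roll":0}]'; python3 -c "
from station import ctrl;print(ctrl.get_obs()['wrist_torque'])"
```

```text
t: 19.17
tool_pos: [0.5787, -0.045, 0.0119]
tool_rot: [3.14, -0.104, 0.0]
contact_force: [0.4, 0.4, -3.1]
opening: 0.0253
grip_force: 31.1
[-0.01060923  0.15457098 -0.07524916]
```

```bash
python3 -m handwheel '[{"tx":-0.7,"ty":0,"tz":0,"roll":0},{"tx":0,"ty":0,"tz":0,"roll":0},{"tx":0,"ty":0,"tz":0,"roll":0}]'; python3 -c "
from station import ctrl;print(ctrl.get_obs()['wrist_torque'])"
```

```text
t: 19.42
tool_pos: [0.5783, -0.0449, 0.0121]
tool_rot: [3.14, -0.104, 0.001]
contact_force: [1.4, -0.1, -2.4]
opening: 0.0258
grip_force: 31.1
[0.01893349 0.02688998 0.03142892]
```

```bash
python3 -m handwheel '[{"tx":1,"ty":0,"tz":0.1,"roll":0},{"tx":1,"ty":0,"tz":0.1,"roll":0},{"tx":1,"ty":0,"tz":0,"roll":0},{"tx":1,"ty":0,"tz":0,"roll":0},{"tx":0,"ty":0,"tz":0,"roll":0},{"tx":0,"ty":0,"tz":0,"roll":0}]'; python3 -m handwheel '[{"tx":0.5,"ty":0,"tz":0,"roll":0},{"tx":0,"ty":0,"tz":0,"roll":0},{"tx":0,"ty":0,"tz":0,"roll":0}]'
```

```text
t: 19.92
tool_pos: [0.5813, -0.045, 0.0116]
tool_rot: [-3.14, 0.104, 0.004]
contact_force: [-4.7, 0.5, 1.0]
opening: 0.0255
grip_force: 31.7
t: 20.17
tool_pos: [0.5813, -0.045, 0.0115]
tool_rot: [-3.14, 0.104, 0.006]
contact_force: [-7.2, 0.5, 1.9]
opening: 0.0256
grip_force: 31.9
```

```bash
python3 -m handwheel '[{"tx":-1.5,"ty":0,"tz":-0.1,"roll":0},{"tx":-1.5,"ty":0,"tz":-0.1,"roll":0},{"tx":-1.5,"ty":0,"tz":0,"roll":0},{"tx":-0.7,"ty":0,"tz":0,"roll":0},{"tx":0,"ty":0,"tz":0,"roll":0},{"tx":0,"ty":0,"tz":0,"roll":0}]'; python3 -m handwheel '[{"tx":-0.5,"ty":0,"tz":0,"roll":0},{"tx":0,"ty":0,"tz":0,"roll":0},{"tx":0,"ty":0,"tz":0,"roll":0}]'
```

```text
t: 20.67
tool_pos: [0.5781, -0.0449, 0.0122]
tool_rot: [3.14, -0.104, 0.003]
contact_force: [2.6, 0.3, -4.3]
opening: 0.0256
grip_force: 30.9
t: 20.92
tool_pos: [0.5778, -0.045, 0.0123]
tool_rot: [3.14, -0.104, 0.004]
contact_force: [4.8, -0.1, -5.5]
opening: 0.0255
grip_force: 30.9
```

The tug is resisted at 0.578, so the catch is in its notch. I'll ease the tray back to the buffer and release.

```bash
python3 -m handwheel '[{"tx":1.5,"ty":0,"tz":0.1,"roll":0},{"tx":1.5,"ty":0,"tz":0.1,"roll":0},{"tx":1,"ty":0,"tz":0,"roll":0},{"tx":0,"ty":0,"tz":0,"roll":0},{"tx":0,"ty":0,"tz":0,"roll":0}]'; python3 -m handwheel '[{"tx":0,"ty":0,"tz":0,"roll":0},{"tx":0,"ty":0,"tz":0,"roll":0},{"tx":0,"ty":0,"tz":0,"roll":0},{"tx":0,"ty":0,"tz":0,"roll":0},{"tx":0,"ty":0,"tz":0,"roll":0}]' 50; python3 -m handwheel '[{"tx":0,"ty":0,"tz":-5,"roll":0},{"tx":0,"ty":0,"tz":-10,"roll":0},{"tx":0,"ty":0,"tz":-15,"roll":0},{"tx":0,"ty":0,"tz":-20,"roll":0},{"tx":-10,"ty":0,"tz":-20,"roll":0},{"tx":-20,"ty":0,"tz":-20,"roll":0},{"tx":-25,"ty":0,"tz":-20,"roll":0},{"tx":-25,"ty":0,"tz":-10,"roll":0},{"tx":-25,"ty":0,"tz":0,"roll":0},{"tx":-15,"ty":0,"tz":0,"roll":0},{"tx":0,"ty":0,"tz":0,"roll":0},{"tx":0,"ty":0,"tz":0,"roll":0}]'
python3 - <<'E'
from h import *
from station import ctrl
o=ctrl.get_obs(); im,d=optics.get_image("wrist"); cv2.imwrite("pics/w3.png",im[:,:,::-1]); np.savez("pics/w3.npz",im=im,d=d,p=o["tool_pos"],r=o["tool_rot"])
E
```

```text
t: 21.33
tool_pos: [0.5806, -0.045, 0.0116]
tool_rot: [-3.14, 0.104, 0.001]
contact_force: [-1.4, 0.6, -0.4]
opening: 0.0258
grip_force: 31.4
t: 21.75
tool_pos: [0.5812, -0.0452, 0.012]
tool_rot: [3.14, -0.104, 0.001]
contact_force: [-1.2, 0.4, 0.0]
opening: 0.0505
grip_force: 0.0
t: 22.75
tool_pos: [0.4614, -0.0372, 0.1328]
tool_rot: [3.139, -0.104, 0.004]
contact_force: [1.1, -0.9, -0.8]
opening: 0.0497
grip_force: 0.0
```

View pics/w3.png

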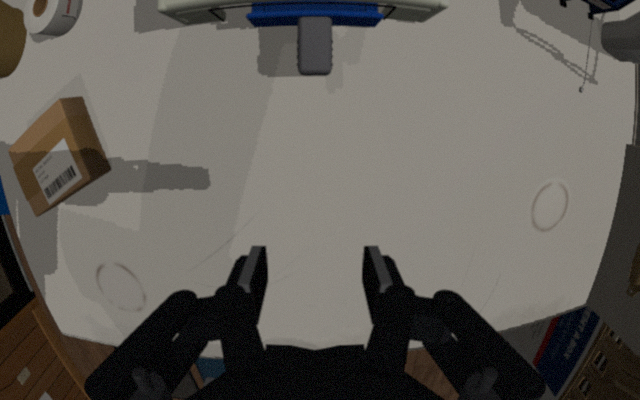

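The face plate at (315,14) sits square in the mouth, with the pull at (315,45). The parcel and the tape and label rolls in view are undisturbed and the gripper is clear. One quick check of the pull's end, then I hand in.

```bash
python3 - <<'E'
from h import *
from station import ctrl
f=np.load("pics/w3.npz"); o=dict(tool_pos=f["p"],tool_rot=f["r"]); print(wray([[315,75]],.03,o), ctrl.get_obs()["contact_force"])
print(ctrl.finish_job())
E
```

```text
[[ 0.55897304 -0.04503511  0.03      ]] [-0.09485666 -0.15817134 -0.0254273 ]
the job is handed in; nothing more can be done
None
```

The tray is fully home and the job is handed in at about 23 s: the nose met the buffer at 9 N or less, and a light backward tug was held at 4.8 N, which I take as the catch seated (it can't be seen). I saw no sign of anything else having moved, though I did not re-measure every bystander.

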